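# Close a full sharps box and slide its lever to the final lock

### The arm

A 6-joint arm with a two-finger parallel gripper is mounted at the origin on a cart in front of the work surface, level with it; the furniture and walls round the work are solid. World frame = base frame: x ahead of the robot, y to its left, z up, the work surface at z = 0. Lengths are in m, angles in degrees, forces in N, time in s.
With the tool pointing down it reaches from about 0.4 to 0.825 m from the base axis. Payload 7 kg.
Tool frame: the origin (TCP) lies at the very end of the fingers, on their centre line; the grasp point (between the pads) lies tcp_to_grasp behind it (tcp_to_grasp is the distance from the TCP to the grasp point, in m); x points along the fingers, y is the direction in which the jaws open and shut, and the axes are right-handed (so a half turn about x gives the same grasp; the last joint's range is limited). The gripper opens to 88 mm and grips with 3 to 60 N. Pads are 19 mm wide; open, the fingers measure 130 mm over their backs; the gripper's body (78 mm by 193 mm) begins 47 mm behind the grasp point.
Start: joints at [-47.722, 20.546, 0.682, 0, -70.136, -16.507], TCP at [0.293, -0.608, 0.227] pointing down, gripper open.
Joint ranges: [-176.03, 176.03], [-82.01, 121.73], [-58.28, 71.71], [-173.87, 95.51], [-174.79, -0.11], [-173.66, 173.66]. Speed limits (degrees/s): [136.94, 136.94, 172.46, 180, 180, 180].

### API

Orientations are given as [roll, pitch, yaw] about the fixed x, y, z axes, in that order (R = Rz(yaw) Ry(pitch) Rx(roll)).
In Python, from plant import * gives the robot as it stands. The module is installed in compiled form; this text tells all that it offers.
- The arm moves only by the shell command python3 -m pendant 'ROWS'. ROWS is JSON, a list of rows, each an object with "claw": the finger opening in mm, from 0 to 87.6; "linear": the shift along the tool's x, y, z in mm, a list of three; "twist": the turn about the tool's x in rad. In form: [{"claw": claw, "linear": [tx, ty, tz], "twist": twist}, ...]. A call has exactly 10 rows; each row shifts and turns the commanded pose from where the row before left it, along the tool's axes as they then stand; what a row does not reach is not made up. A row lasts 1/12 s, in which the tool goes at most 41.7 mm and 7.16 degrees, less where a joint would pass 70% of its speed; a pose out of reach is approached as far as the arm can. A call with a gripper value outside its range is refused whole. The fingers move at their own pace and stop on an object; the grip force is fixed at half the most. Time passes only in rows, so rows that do not move let the fingers close, or fill a call up. It gives the time, the measured TCP pose, the force and the opening at its end, in the units of the state.
- get_obs(): the state, without advancing time (a new reading comes with each control period).
- snapshot(name): name is "scene" or "top"; returns (picture, depth): 480x640x3 uint8, red, green, blue; 480x640 float32, m along the optical axis (not along the pixel's ray), 0 where there is no reading.
- camera_params(name): a dict with "fx", "fy", "cx", "cy" (pixels), "k1" (the pictures are not rectified: a ray, as slopes to the right and down, at radius r is drawn at 1 + k1 r^2 times it, then the intrinsics apply), "rvec" (rotation vector, rad) and "tvec" (3), from world to camera coordinates, as OpenCV has them. Camera axes: x right, y down, z forward; pixel columns grow to the right and rows downward; lengths in m; the calibration is good to about 2 mm. A picture is of the moment at which its call begins. camera_params takes no time and is no camera call.
- close_job(): hands the job in, once; it reports no verdict.
Trained networks look in the newest picture that a camera, given by its name, has taken for a name from the list of things; names that differ only in an ending like _2 or _b are one class to them, and where a whole thing is asked for, a point or a joint stands for the part that bears it (a point fixed in the world has none). Each returns a list of dicts, best first, with "confidence" (0 to 1); they miss things now and then, are a little off and sometimes report something else, mostly with a low value. They report only what shows in the picture. A call takes as long as a camera call.
- boxes_of(camera, target): "xy" ([column, row] in pixels, amid what is visible of it).
The state is a dict: "clock": time; "joint_pos": joint angles; "qvel": joint speeds; "tau": joint torques, N m; "tool_pos": TCP position; "orientation": TCP orientation; "force": force on the tool from outside, world axes, zero at the start; "moment": the same for the moment, N m; "opening": finger opening in m.
Only numpy, scipy, OpenCV 4.12 (cv2) and the standard library are available. Lean on these libraries where they do the work, as an engineer would, in place of code of your own. Each camera call takes 0.05 s, during which the arm holds its last target. There are 200 camera calls.

### The job

The sharps box on the worktop is full. Push its yellow flap down shut with the fingertips, then push the black lever on the lid to the left, past the first click (temporary closure) all the way to the last stop, so that the box is finally locked. Only push: do not pinch the lever, lift nothing, leave the box standing in its bracket and everything else where it is.

Things in the scene. Friction and masses are not known exactly. Their poses are not given: they have to be found in the camera images.
- sharps_box: the sharps box: yellow tub, orange lid 106 mm (its x) by 162 mm (its y), about 1 kg, standing loosely (2 mm of play) in its bracket. Origin: centre of its underside, 3 mm above the worktop; x runs from its front (robot side) to its back, y to its left, z up. Nothing on the lid is higher than z = 124 mm but the open flap (edge up to 140 mm)
- lid_top (a point): centre of the orange lid's flat top, z = 90 mm of the box; axes as the box's. The mouth in the lid spans x -4 to 40 mm, y -44 to 44 mm; the lever's track with two low rails (4.5 mm high) runs along y at x = -36 mm
- flap (a joint): hinge of the yellow flap over the mouth, rad: 0 = flat shut, grows as it opens; starts half open (0.5 to 0.85) and stays at any angle it is left at. Under 2 N at its middle pushes it down. Plate 56 mm deep, 100 mm wide, 4 mm thick; shut, its top is at z = 94.5 mm of the box
- flap_hinge (a point): middle of the flap's hinge line, which runs along the box's y at the back of the mouth (x = 46 mm, z = 90.5 mm of the box); the flap reaches from here towards the front
- flap_press (a point): point on the upper face of the flap, 28 mm from the hinge, in the middle of its width (x = 18 mm, y = 0, z = 94.5 mm of the box when shut)
- lock_lever (a joint): travel of the black locking lever along its track on the front of the lid, m: starts at 0 to 0.008 (open, right), slides to the box's +y (left). First detent (temporary closure) near 0.028; second, last stop (final lock) 0.041. Drag about 1 N, and about 7 N to ride over each of two ridges, at 0.015 and 0.031; past 0.037 it snaps to the last stop by itself and stays
- lever_tab (a point): centre of the lever's upright thumb tab, 8 mm thick along the box's y, 20 mm wide along x, 24 mm high; at x = -36 mm, z = 111.5 mm, y = -48 mm + joint value in the box. Its foot, a flat black block 8 mm high (z 92.5 to 100.5 mm), reaches 12 mm right (-y) and 28 mm left of this point; right of the block the lid is free
- tab_right: right half of the thumb tab, the side to push (20 x 4 x 24 mm; origin at its centre)
- tab_left: left half of the thumb tab (20 x 4 x 24 mm; origin at its centre)
- bolt (a point): middle of the flat bolt on the left of the lever, towards the flap (underside z = 96.5 mm of the box): it passes 2 mm above the tongue on the shut flap's free edge (x -8 to -20 mm, y 6 to 34 mm) and so holds the flap shut; slid before the flap is shut, it bars the flap's way
- dropper_1: green-capped eye-drop bottle, 25 x 25 x 80 mm, standing behind the sharps box; a bystander. Origin: centre of its underside
- dropper_3: white-capped eye-drop bottle, 25 x 25 x 88 mm, standing behind the sharps box; a bystander. Origin: centre of its underside
- gauze_pack: flat sealed gauze pack, 55 x 95 x 9 mm, lying left of the sharps box; a bystander. Origin: centre of its underside
- lens_case: contact lens case with one white and one blue cap, 36 x 72 x 18 mm, lying right of the sharps box, in front of the sink; a bystander. Origin: centre of its underside
- penlight: black penlight with a white end, 17 x 114 x 19 mm, lying right of the kidney dish; a bystander. Origin: centre of its underside
- bracket: white folded-steel bracket, fixed, 109 x 165 mm with walls 36 mm high, in which the sharps box stands; origin under its centre on the worktop, axes as the box's

How it is judged:
By the outcome, as a careful person would: the job done as asked, in the order asked, and still so for the second after the job is handed in, with the robot touching nothing.
It also fails if it takes over 38 s, if anything falls off the work surface, if the arm or the gripper's body presses on something with over 40 N, if the wrist force passes 120 N, or if a joint passes its speed limit or range.

## Working session

There is one attempt and no reset: what is moved stays moved. The work goes in short steps, Python scripts to look and compute and a shell command to move; the robot and the scene stay as the last step left them, time stands still between calls to the robot, and variables do not carry over. Pictures are saved under pics/ and viewed, about 8 in all and at most 12, crops included, and the job is handed in when it is done.

```bash
mkdir -p pics; cat > h.py <<'E'
from plant import *
import numpy as np, cv2
def cam(n):
    c=camera_params(n); K=np.array([[c['fx'],0,c['cx']],[0,c['fy'],c['cy']],[0,0,1.]])
    return K,np.array([c['k1'],0,0,0,0.]),cv2.Rodrigues(np.array(c['rvec'],float))[0],np.array(c['tvec'],float).ravel(),np.array(c['rvec'],float)
def xyz(n,uv,d):
    K,k,R,t,_=cam(n); s=cv2.undistortPoints(np.float64(uv).reshape(-1,1,2),K,k).reshape(-1,2)
    return (np.c_[s,np.ones(len(s))]*np.ravel(d)[:,None]-t)@R
def proj(n,P):
    K,k,R,t,rv=cam(n); return cv2.projectPoints(np.float64(P).reshape(-1,3),rv,t,K,k)[0].reshape(-1,2)
def cloud(n,d):
    v,u=np.mgrid[:480,:640]; return xyz(n,np.c_[u.ravel(),v.ravel()],d).reshape(480,640,3)
E
python3 - <<'E'
from h import *
o=get_obs(); print({k:np.round(v,4).tolist() for k,v in o.items()})
for n in("scene","top"):
    p,d=snapshot(n); cv2.imwrite(f'pics/{n}0.png',p[:,:,::-1]); np.savez(f'{n}0.npz',p=p,d=d)
    C=cloud(n,d)
    for t in("sharps_box","flap","lever_tab","tab_right","bracket","flap_press"):
        for b in boxes_of(n,t)[:2]:
            u,v=np.round(b['xy']).astype(int); print(n,t,b['xy'],round(b['confidence'],2),C[v,u].round(4) if d[v,u]>0 else None)
E
```

```text
{'clock': 0.0, 'joint_pos': [-47.7219, 20.5918, 0.6354, -0.0211, -70.1378, -16.5083], 'qvel': [0.0115, 0.0175, -0.053, -0.0542, 0.0576, 0.0138], 'tau': [0.0006, -58.272, 29.3069, 6.9976, 0.0068, -0.0002], 'tool_pos': [0.2932, -0.6074, 0.2256], 'orientation': [94.633, 89.9037, 120.3957], 'force': [-0.2294, -0.2314, -0.253], 'moment': [0.0073, -0.004, -0.0018], 'opening': 0.0876}
scene sharps_box [268.1, 265.1] 0.68 [0.5659 0.263  0.0925]
scene flap [266.5, 243.6] 0.55 [0.6278 0.2425 0.1057]
scene lever_tab [280.7, 261.4] 0.53 [0.5572 0.2264 0.101 ]
scene bracket [273.4, 282.8] 0.95 [0.5455 0.26   0.0268]
scene flap_press [268.8, 244.0] 0.73 [0.622  0.2354 0.1086]
top sharps_box [254.8, 236.1] 0.98 [0.5926 0.2324 0.1263]
top flap [255.3, 228.6] 0.92 [0.61   0.2338 0.1159]
top flap [250.6, 239.2] 0.37 [0.5891 0.2469 0.0893]
top lever_tab [259.8, 254.1] 0.61 [0.5526 0.2241 0.0999]
top tab_right [258.0, 202.5] 0.63 [0.6817 0.2334 0.0658]
top bracket [252.7, 237.7] 0.66 [0.5959 0.2489 0.0404]
top bracket [288.3, 250.5] 0.47 [0.5672 0.1641 0.0127]
top flap_press [254.4, 229.2] 0.88 [0.6098 0.236  0.1174]
```

```bash
python3 - <<'E'
from h import *
T=np.load('top0.npz'); S=np.load('scene0.npz')
a=cv2.resize(T['p'][170:310,170:350],None,fx=3.3,fy=3.3,interpolation=cv2.INTER_CUBIC)
b=cv2.resize(S['p'][180:320,180:360],None,fx=3.3,fy=3.3,interpolation=cv2.INTER_CUBIC)
cv2.imwrite('pics/c.png',cv2.resize(np.vstack([a,b])[:,:,::-1],None,fx=.64,fy=.64,interpolation=cv2.INTER_AREA))
cv2.imwrite('pics/both.png',cv2.resize(np.hstack([T['p'],S['p']])[:,:,::-1],(800,300),interpolation=cv2.INTER_AREA))
E
```

```text
(no output)
```

View pics/c.png

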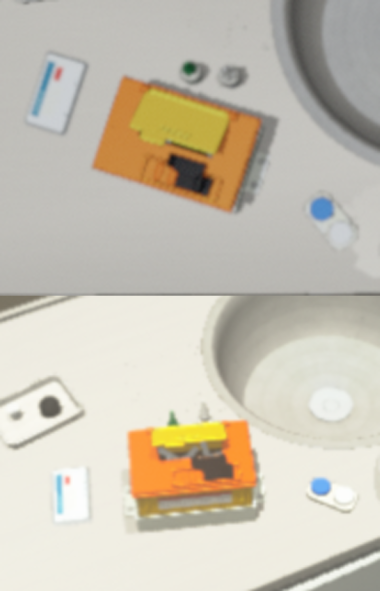

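View pics/both.png

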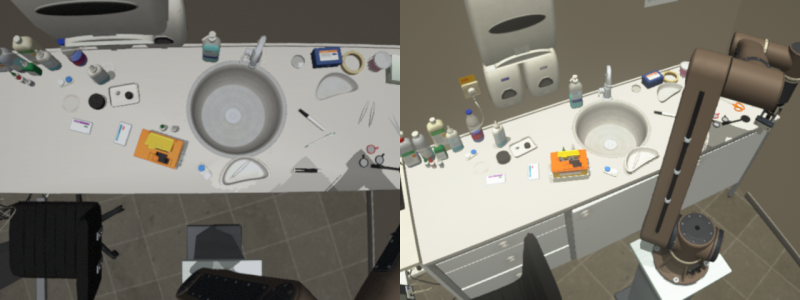

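The top view shows the box turned about -17°, with the flap half open and the lever on the right side of the lid, at about (260,254) in the full top picture. Next I'll fit the lid outline, flap and lever metrically.

```bash
cat > fit.py <<'E'
from h import *
def fit(n,p,d,verbose=True):
    C=cloud(n,d); hsv=cv2.cvtColor(p,cv2.COLOR_RGB2HSV).astype(int); H,S_,V=hsv[...,0],hsv[...,1],hsv[...,2]
    near=(np.linalg.norm(C[...,:2]-[.595,.24],axis=2)<.15)&(d>0)
    org=near&(H>=4)&(H<=20)&(S_>130)&(V>120)&(abs(C[...,2]-.093)<.008)
    yel=near&(H>20)&(H<=34)&(S_>120)&(C[...,2]>.085)
    blk=near&(V<75)&(C[...,2]>.09)
    return C,org,yel,blk
E
python3 - <<'E'
from fit import *
for n in("top","scene"):
    D=np.load(n+'0.npz'); C,o,y,b=fit(n,D['p'],D['d'])
    # lid outline by ray/plane z=.093 (silhouette) using all lid-ish pixels
    m=(o|y|b).astype(np.uint8); m=cv2.morphologyEx(m,cv2.MORPH_CLOSE,np.ones((5,5)))
    P=C[o]; print(n,o.sum(),y.sum(),b.sum(),'lid z med',np.median(P[:,2]).round(4))
    r=cv2.minAreaRect((P[:,:2]*1000).astype(np.float32)); print(r)
    print(cv2.boxPoints(r).round(1).tolist())
    w,h=r[1]; a=r[2]; 
    yaw=np.radians(a if w<h else a-90); yaw=(yaw+np.pi/2)%np.pi-np.pi/2
    c=np.array(r[0])/1000; R=np.array([[np.cos(yaw),-np.sin(yaw)],[np.sin(yaw),np.cos(yaw)]])
    print('yaw',np.degrees(yaw),c)
    for nm,mm in(('yel',y),('blk',b)):
        Q=C[mm]; q=np.c_[(Q[:,:2]-c)@R,Q[:,2]-.003]*1000
        print(nm,'x,y,z pct 2/50/98',np.percentile(q,[1,10,50,90,99],axis=0).round(1).tolist())
        if nm=='yel':
            k=(abs(q[:,1])<35)&(q[:,2]>92); print('slope fit z=a x+b',np.polyfit(q[k,0],q[k,2],1))
        else:
            hi=q[q[:,2]>108]; print('tab pts',len(hi),np.percentile(hi,[5,50,95],axis=0).round(1).tolist() if len(hi) else '')
E
```

```text
top 1853 920 194 lid z med 0.0921
((592.7642211914062, 240.95394897460938), (164.90647888183594, 108.1062240600586), 71.59545135498047)
[[515.4000244140625, 179.8000030517578], [618.0, 145.6999969482422], [670.0999755859375, 302.1000061035156], [567.5, 336.29998779296875]]
yaw -18.40454864501954 [0.59276422 0.24095395]
yel x,y,z pct 2/50/98 [[-7.5, -48.0, 88.7], [1.9, -38.1, 96.6], [22.7, 4.2, 109.4], [44.2, 40.8, 122.6], [49.3, 50.2, 127.1]]
slope fit z=a x+b [ -0.60587342 123.66734138]
blk x,y,z pct 2/50/98 [[-44.1, -50.1, 93.8], [-41.5, -45.6, 96.6], [-29.5, -27.6, 100.2], [-18.3, -10.0, 120.3], [-15.8, -1.4, 124.9]]
tab pts 33 [[-43.8, -45.4, 116.3], [-36.2, -41.9, 122.0], [-27.0, -38.1, 124.9]]
scene 1103 288 0 lid z med 0.0926
((591.7955932617188, 246.07907104492188), (165.51925659179688, 114.25559997558594), 72.1722412109375)
[[512.0999755859375, 184.8000030517578], [620.7999877929688, 149.8000030517578], [671.5, 307.3999938964844], [562.7000122070312, 342.3999938964844]]
yaw -17.8277587890625 [0.59179559 0.24607907]
yel x,y,z pct 2/50/98 [[-6.5, -47.7, 92.0], [1.9, -38.9, 97.9], [22.9, 2.0, 112.2], [46.9, 39.0, 124.7], [52.0, 48.0, 130.2]]
slope fit z=a x+b [ -0.60357954 125.86029501]Traceback (most recent call last):
  File "<stdin>", line 15, in <module>
    return _quantile_unchecked(
        a, q, axis, out, overwrite_input, method, keepdims, weights)
    return _ureduce(a,
                    func=_quantile_ureduce_func,
    ...<5 lines>...
                    overwrite_input=overwrite_input,
                    method=method)
    r = func(a, **kwargs)
    result = _quantile(arr,
                       quantiles=q,
    ...<2 lines>...
                       out=out,
                       weights=wgt)
    slices_having_nans = np.isnan(arr[-1, ...])
                                  ~~~^^^^^^^^^
IndexError: index -1 is out of bounds for axis 0 with size 0
```

```bash
cat >> h.py <<'E'
from scipy.spatial.transform import Rotation as Ro
YAW=np.radians(-18.2); BC=np.array([.5928,.242,.003])
B=Ro.from_euler('z',YAW).as_matrix()
def tool():
    o=get_obs(); return np.array(o['tool_pos']),Ro.from_euler('xyz',o['orientation'],degrees=True).as_matrix(),o
def togo(bp):  # box point mm -> tool shift mm
    p,R,o=tool(); w=BC+B@(np.array(bp)/1000)
    print('t',round(o['clock'],2),'TCP in box mm',((p-BC)@B*1000).round(1),'world target',w.round(4),'shift tool mm',(R.T@(w-p)*1000).round(1),'F box',(np.array(o['force'])@B).round(2),'open',round(o['opening'],4),'j6',np.round(o['joint_pos'],1))
    ty=R[:,1]; a=np.arctan2(ty[1],ty[0]); print('tool y az',np.degrees(a).round(2),'tool x',R[:,0].round(3),'rad off from box y (tool twist = -)',round((a-YAW-np.pi/2+np.pi/2)%np.pi-np.pi/2,4))
E
python3 - <<'E'
from h import *
import plant; print(getattr(plant,'tcp_to_grasp',None))
togo([8,0,150])
T=cam('scene'); 
E
```

```text
0.0188
t 0.7 TCP in box mm [ -18.9 -900.8  223.6] world target [0.6004 0.2395 0.153 ] shift tool mm [ 73.6 629.6 644.8] F box [ 0.24 -0.43 -0.04] open 0.0879 j6 [-47.7  20.5   0.7  -0.  -70.1 -16.5]
tool y az 115.77 tool x [ 0. -0. -1.] rad off from box y (tool twist = -) 0.7675
```

```bash
python3 -m pendant '[{"claw":0,"linear":[0,0,0],"twist":-0.1},{"claw":0,"linear":[0,0,0],"twist":-0.1},{"claw":0,"linear":[0,0,0],"twist":-0.1},{"claw":0,"linear":[0,0,0],"twist":-0.1},{"claw":0,"linear":[0,0,0],"twist":-0.1},{"claw":0,"linear":[0,0,0],"twist":-0.1},{"claw":0,"linear":[0,0,0],"twist":-0.1},{"claw":0,"linear":[0,0,0],"twist":-0.103},{"claw":0,"linear":[0,0,0],"twist":0},{"claw":0,"linear":[0,0,0],"twist":0}]'; python3 -c "
from h import *
togo([14,0,200])"
```

```text
clock: 1.53
tool_pos: [0.2935, -0.6078, 0.2266]
orientation: [-89.5, 90.0, -17.9]
force: [-0.6, -0.3, -1.0]
opening: 0.0265
t 1.53 TCP in box mm [ -18.9 -900.8  223.6] world target [0.6061 0.2376 0.203 ] shift tool mm [ 23.6 -29.8 900.9] F box [-0.45 -0.42 -0.97] open 0.0265 j6 [-47.7  20.5   0.7  -0.  -70.1  29.3]
tool y az 161.6 tool x [ 0. -0. -1.] rad off from box y (tool twist = -) 1.5673
```

```bash
R='move'; python3 -m pendant '[{"claw":0,"linear":[0,-1,30],"twist":0},{"claw":0,"linear":[0,-1,30],"twist":0},{"claw":0,"linear":[0,-1,30],"twist":0},{"claw":0,"linear":[0,-1,30],"twist":0},{"claw":0,"linear":[0,-1,30],"twist":0},{"claw":0,"linear":[0,-1,30],"twist":0},{"claw":0,"linear":[0,-1,30],"twist":0},{"claw":0,"linear":[0,-1,30],"twist":0},{"claw":0,"linear":[0,-1,30],"twist":0},{"claw":0,"linear":[0,-1,30],"twist":0}]' && python3 -m pendant '[{"claw":0,"linear":[0,-1,30],"twist":0},{"claw":0,"linear":[0,-1,30],"twist":0},{"claw":0,"linear":[0,-1,30],"twist":0},{"claw":0,"linear":[0,-1,30],"twist":0},{"claw":0,"linear":[0,-1,30],"twist":0},{"claw":0,"linear":[0,-1,30],"twist":0},{"claw":0,"linear":[0,-1,30],"twist":0},{"claw":0,"linear":[0,-1,30],"twist":0},{"claw":0,"linear":[0,-1,30],"twist":0},{"claw":0,"linear":[0,-1,30],"twist":0}]'; python3 -c "
from h import *
togo([14,0,200])"
```

```text
clock: 2.37
tool_pos: [0.397, -0.3247, 0.2268]
orientation: [-91.0, 90.0, -19.4]
force: [1.1, -0.3, -0.2]
opening: 0.0005
clock: 3.2
tool_pos: [0.5003, -0.0427, 0.2269]
orientation: [-55.6, 90.0, 16.0]
force: [0.8, 0.3, -0.3]
opening: 0.0001
t 3.2 TCP in box mm [   1.1 -299.3  223.9] world target [0.6061 0.2376 0.203 ] shift tool mm [ 24.1 -11.7 299.3] F box [ 0.66  0.55 -0.29] open 0.0001 j6 [ 17.6   4.1 -20.7   0.  -65.2 -36. ]
tool y az 161.57 tool x [ 0.001  0.    -1.   ] rad off from box y (tool twist = -) 1.5667
```

```bash
python3 -m pendant '[{"claw":0,"linear":[0,-1,30],"twist":0},{"claw":0,"linear":[0,-1,30],"twist":0},{"claw":0,"linear":[0,-1,30],"twist":0},{"claw":0,"linear":[0,-1,30],"twist":0},{"claw":0,"linear":[0,-1,30],"twist":0},{"claw":0,"linear":[0,-1,30],"twist":0},{"claw":0,"linear":[0,-1,30],"twist":0},{"claw":0,"linear":[0,-1,30],"twist":0},{"claw":0,"linear":[0,-1,30],"twist":0},{"claw":0,"linear":[0,-1,30],"twist":0}]'; python3 - <<'E'
from h import *
togo([14,0,150])
p,d=snapshot('scene'); np.savez('scene1.npz',p=p,d=d)
cv2.imwrite('pics/s1.png',cv2.resize(p[120:330,140:420],None,fx=2.5,fy=2.5,interpolation=cv2.INTER_CUBIC)[:,:,::-1])
E
```

```text
clock: 4.03
tool_pos: [0.6037, 0.2391, 0.2267]
orientation: [-41.6, 90.0, 30.0]
force: [1.0, -0.5, 0.7]
opening: 0.0
t 4.03 TCP in box mm [ 11.2   0.7 223.7] world target [0.6061 0.2376 0.153 ] shift tool mm [73.7 -2.7 -0.7] F box [ 1.13 -0.15  0.69] open 0.0 j6 [ 38.8  18.1  -2.8   0.  -69.  -57.2]
tool y az 161.57 tool x [ 0.  0. -1.] rad off from box y (tool twist = -) 1.5667
```

View pics/s1.png

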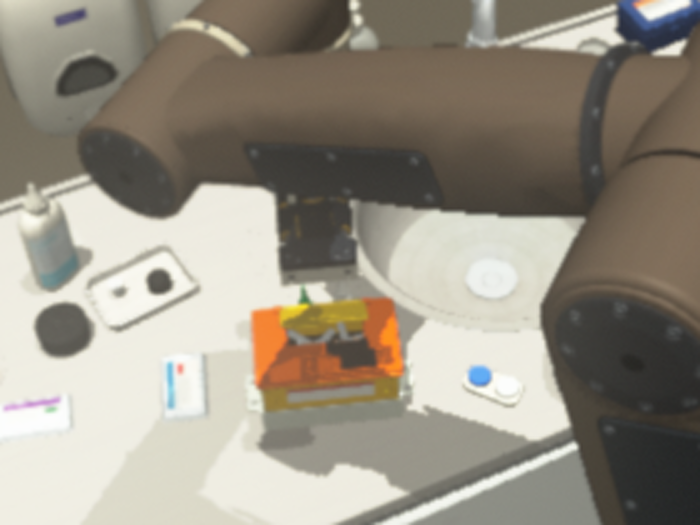

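The scene shows the closed gripper over the box, with the flap open and clear below it. Now pressing down.

```bash
python3 -m pendant '[{"claw":0,"linear":[20,-3,0],"twist":0},{"claw":0,"linear":[20,0,0],"twist":0},{"claw":0,"linear":[20,0,0],"twist":0},{"claw":0,"linear":[20,0,0],"twist":0},{"claw":0,"linear":[15,0,0],"twist":0},{"claw":0,"linear":[5,0,0],"twist":0},{"claw":0,"linear":[5,0,0],"twist":0},{"claw":0,"linear":[5,0,0],"twist":0},{"claw":0,"linear":[5,0,0],"twist":0},{"claw":0,"linear":[5,0,0],"twist":0}]'; python3 -c "
from h import *
togo([14,0,94.5])"
```

```text
clock: 4.92
tool_pos: [0.6067, 0.237, 0.1072]
orientation: [-36.7, 89.9, 35.0]
force: [-0.6, -0.6, 1.4]
opening: 0.0006
t 4.92 TCP in box mm [ 14.7  -0.4 104.2] world target [0.6061 0.2376 0.0975] shift tool mm [9.7 0.8 0.4] F box [-0.35 -0.78  1.36] open 0.0006 j6 [ 38.5  23.6 -11.2   0.  -55.1 -56.7]
tool y az 161.75 tool x [ 0.001  0.001 -1.   ] rad off from box y (tool twist = -) 1.5699
```

```bash
python3 -m pendant '[{"claw":0,"linear":[2,0,0],"twist":0},{"claw":0,"linear":[2,0,0],"twist":0},{"claw":0,"linear":[1.5,0,0],"twist":0},{"claw":0,"linear":[1,0,0],"twist":0},{"claw":0,"linear":[1,0,0],"twist":0},{"claw":0,"linear":[1,0,0],"twist":0},{"claw":0,"linear":[0.5,0,0],"twist":0},{"claw":0,"linear":[0.5,0,0],"twist":0},{"claw":0,"linear":[0,0,0],"twist":0},{"claw":0,"linear":[0,0,0],"twist":0}]'; python3 -c "
from h import *
togo([14,0,94.5])"
```

```text
clock: 5.75
tool_pos: [0.6062, 0.2368, 0.0977]
orientation: [-48.5, 90.0, 23.3]
force: [-2.8, -0.9, 4.7]
opening: 0.0004
t 5.75 TCP in box mm [14.4 -0.8 94.7] world target [0.6061 0.2376 0.0975] shift tool mm [0.2 0.4 0.8] F box [-2.4  -1.75  4.69] open 0.0004 j6 [ 38.5  24.2 -11.7   0.  -54.1 -56.7]
tool y az 161.79 tool x [ 0.  0. -1.] rad off from box y (tool twist = -) 1.5706
```

Close to shut; press until the force rises clearly.

```bash
python3 -m pendant '[{"claw":0,"linear":[0.5,0,0],"twist":0},{"claw":0,"linear":[0,0,0],"twist":0},{"claw":0,"linear":[0.5,0,0],"twist":0},{"claw":0,"linear":[0,0,0],"twist":0},{"claw":0,"linear":[0.5,0,0],"twist":0},{"claw":0,"linear":[0,0,0],"twist":0},{"claw":0,"linear":[0,0,0],"twist":0},{"claw":0,"linear":[0,0,0],"twist":0},{"claw":0,"linear":[0,0,0],"twist":0},{"claw":0,"linear":[0,0,0],"twist":0}]'; python3 -c "
from h import *
togo([14,0,94.5])"
```

```text
clock: 6.58
tool_pos: [0.6063, 0.2368, 0.0975]
orientation: [-53.8, 89.9, 18.0]
force: [-5.7, -1.0, 12.1]
opening: 0.0004
t 6.58 TCP in box mm [14.4 -0.7 94.5] world target [0.6061 0.2376 0.0975] shift tool mm [0.  0.4 0.7] F box [-5.1  -2.78 12.11] open 0.0004 j6 [ 38.5  24.2 -11.8   0.  -54.  -56.7]
tool y az 161.81 tool x [ 0.001  0.    -1.   ] rad off from box y (tool twist = -) -1.5706
```

Stopped at exactly z = 94.5 mm with a 12 N reaction, so the flap is shut. Now lift off and go to the right of the lever, high enough to check with a picture.

```bash
python3 -m pendant '[{"claw":0,"linear":[-10,0,0],"twist":0},{"claw":0,"linear":[-25,0,0],"twist":0},{"claw":0,"linear":[-25,0,0],"twist":0},{"claw":0,"linear":[0,15,-20],"twist":0},{"claw":0,"linear":[0,15,-20],"twist":0},{"claw":0,"linear":[0,15,-20],"twist":0},{"claw":0,"linear":[0,5,-15],"twist":0},{"claw":0,"linear":[0,0,0],"twist":0},{"claw":0,"linear":[0,0,0],"twist":0},{"claw":0,"linear":[0,0,0],"twist":0}]'; python3 - <<'E'
from fit import *
togo([-36,-72,104])
im=[]
for n in('top','scene'):
    p,d=snapshot(n); np.savez(n+'2.npz',p=p,d=d)
    C,o,y,b=fit(n,p,d)
    for nm,mm in(('org',o),('yel',y),('blk',b)):
        Q=C[mm]; q=((Q-BC)@B)*1000
        k=(abs(q[:,0])<60)&(abs(q[:,1])<85)&(q[:,2]<128); q=q[k]
        if len(q)>5: print(n,nm,len(q),np.percentile(q,[2,50,98],axis=0).round(1).tolist())
        if nm=='blk' and (q[:,2]>108).sum()>3: print('tab',np.percentile(q[q[:,2]>108],[5,50,95],axis=0).round(1).tolist())
    im.append(cv2.resize(p[180:300,180:340],None,fx=2.5,fy=2.5,interpolation=cv2.INTER_CUBIC))
cv2.imwrite('pics/s2.png',np.hstack(im)[:,:,::-1])
E
```

```text
clock: 7.42
tool_pos: [0.5359, 0.1815, 0.1561]
orientation: [-43.1, 89.9, 28.7]
force: [0.2, 0.6, 0.1]
opening: 0.0003
t 7.42 TCP in box mm [-35.1 -75.2 153.1] world target [0.5361 0.1848 0.107 ] shift tool mm [49.1  0.9  3.2] F box [-0.02  0.66  0.11] open 0.0003 j6 [ 38.5  13.6 -19.    0.  -57.4 -56.8]
tool y az 161.78 tool x [ 0.001  0.001 -1.   ] rad off from box y (tool twist = -) 1.5704
top org 102 [[23.8, 45.8, 83.9], [43.9, 70.0, 89.1], [53.2, 80.6, 96.6]]
scene org 746 [[-56.0, -72.1, 83.0], [-33.7, 46.3, 90.0], [45.5, 83.7, 96.5]]
scene yel 568 [[-17.1, -37.3, 87.5], [18.0, 9.2, 94.4], [48.1, 51.8, 101.8]]
scene blk 25 [[-46.0, -42.9, 95.7], [-37.9, -30.9, 99.8], [-21.3, -22.0, 104.5]]
```

View pics/s2.png

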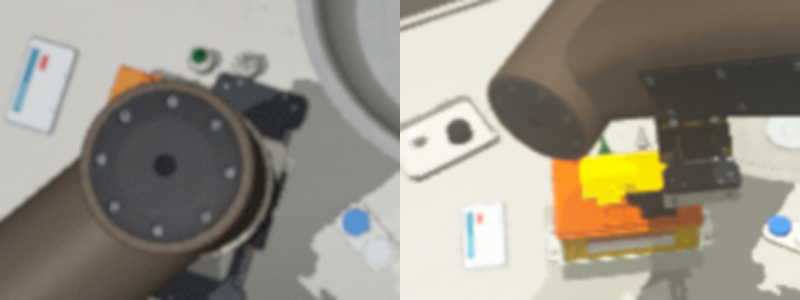

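The scene view shows the flap flat (yellow median z 94.4 mm) and the fingers to the right of the black lever at about (655,205). Going down beside the tab.

```bash
python3 -m pendant '[{"claw":0,"linear":[15,0,0],"twist":0},{"claw":0,"linear":[15,0,0],"twist":0},{"claw":0,"linear":[10,1,0],"twist":0},{"claw":0,"linear":[5,0,0],"twist":0},{"claw":0,"linear":[3,0,0],"twist":0},{"claw":0,"linear":[0,0,4],"twist":0},{"claw":0,"linear":[0,0,4],"twist":0},{"claw":0,"linear":[0,0,4],"twist":0},{"claw":0,"linear":[0,0,0],"twist":0},{"claw":0,"linear":[0,0,0],"twist":0}]'; python3 -c "
from h import *
togo([-36,-21,105])"
```

```text
clock: 8.35
tool_pos: [0.5384, 0.1933, 0.108]
orientation: [-35.3, 90.0, 36.5]
force: [-1.3, -1.1, -0.4]
opening: 0.0003
t 8.35 TCP in box mm [-36.5 -63.3 105. ] world target [0.552  0.2333 0.108 ] shift tool mm [ 0.  -0.5 42.3] F box [-0.93 -1.44 -0.4 ] open 0.0003 j6 [ 39.3  17.  -21.5   0.  -51.5 -57.5]
tool y az 161.8 tool x [ 0.001  0.    -1.   ] rad off from box y (tool twist = -) -1.5707
```

```bash
python3 -m pendant '[{"claw":0,"linear":[0,0,3],"twist":0},{"claw":0,"linear":[0,0,3],"twist":0},{"claw":0,"linear":[0,0,3],"twist":0},{"claw":0,"linear":[0,0,2],"twist":0},{"claw":0,"linear":[0,0,2],"twist":0},{"claw":0,"linear":[0,0,2],"twist":0},{"claw":0,"linear":[0,0,2],"twist":0},{"claw":0,"linear":[0,0,2],"twist":0},{"claw":0,"linear":[0,0,0],"twist":0},{"claw":0,"linear":[0,0,0],"twist":0}]'; python3 -c "
from h import *
togo([-36,-21,105])"
```

```text
clock: 9.18
tool_pos: [0.5431, 0.2095, 0.1075]
orientation: [158.6, 89.8, -129.6]
force: [-2.3, -5.9, 4.9]
opening: 0.0003
t 9.18 TCP in box mm [-37.  -46.4 104.5] world target [0.552  0.2333 0.108 ] shift tool mm [-0.5 -1.  25.4] F box [-0.31 -6.29  4.92] open 0.0003 j6 [ 40.3  18.  -20.1   0.  -52.1 -58.6]
tool y az 161.76 tool x [-0.002 -0.002 -1.   ] rad off from box y (tool twist = -) 1.5702
```

```bash
python3 -m pendant '[{"claw":0,"linear":[0,0,2],"twist":0},{"claw":0,"linear":[0,0,2],"twist":0},{"claw":0,"linear":[0,0,2],"twist":0},{"claw":0,"linear":[0,0,2],"twist":0},{"claw":0,"linear":[0,0,2],"twist":0},{"claw":0,"linear":[0,0,2],"twist":0},{"claw":0,"linear":[0,0,1],"twist":0},{"claw":0,"linear":[0,0,1],"twist":0},{"claw":0,"linear":[0,0,0],"twist":0},{"claw":0,"linear":[0,0,0],"twist":0}]'; python3 -c "
from h import *
togo([-36,-21,105])"
```

```text
clock: 10.02
tool_pos: [0.5486, 0.2245, 0.1076]
orientation: [-32.3, 90.0, 39.5]
force: [-0.3, -0.2, -0.6]
opening: 0.0005
t 10.02 TCP in box mm [-36.5 -30.5 104.6] world target [0.552  0.2333 0.108 ] shift tool mm [-0.4 -0.5  9.5] F box [-0.22 -0.28 -0.64] open 0.0005 j6 [ 41.1  18.7 -18.9   0.  -52.4 -59.3]
tool y az 161.79 tool x [ 0.  0. -1.] rad off from box y (tool twist = -) 1.5706
```

```bash
python3 -m pendant '[{"claw":0,"linear":[0,0,1],"twist":0},{"claw":0,"linear":[0,0,1],"twist":0},{"claw":0,"linear":[0,0,1],"twist":0},{"claw":0,"linear":[0,0,1],"twist":0},{"claw":0,"linear":[0,0,1],"twist":0},{"claw":0,"linear":[0,0,0.5],"twist":0},{"claw":0,"linear":[0,0,0.5],"twist":0},{"claw":0,"linear":[0,0,0.5],"twist":0},{"claw":0,"linear":[0,0,0],"twist":0},{"claw":0,"linear":[0,0,0],"twist":0}]'; python3 -c "
from h import *
togo([-36,-21,105])"
```

```text
clock: 10.85
tool_pos: [0.5499, 0.2287, 0.1076]
orientation: [168.5, 89.9, -119.8]
force: [-0.4, -7.5, 2.5]
opening: 0.0002
t 10.85 TCP in box mm [-36.6 -26.  104.6] world target [0.552  0.2333 0.108 ] shift tool mm [-0.4 -0.5  5. ] F box [ 1.93 -7.25  2.46] open 0.0002 j6 [ 41.4  19.1 -18.4   0.1 -52.7 -59.7]
tool y az 161.75 tool x [-0.001 -0.002 -1.   ] rad off from box y (tool twist = -) 1.5698
```

```bash
python3 -m pendant '[{"claw":0,"linear":[0,0,1],"twist":0},{"claw":0,"linear":[0,0,0.5],"twist":0},{"claw":0,"linear":[0,0,0.5],"twist":0},{"claw":0,"linear":[0,0,0.5],"twist":0},{"claw":0,"linear":[0,0,0.5],"twist":0},{"claw":0,"linear":[0,0,0.5],"twist":0},{"claw":0,"linear":[0,0,0.5],"twist":0},{"claw":0,"linear":[0,0,0],"twist":0},{"claw":0,"linear":[0,0,0],"twist":0},{"claw":0,"linear":[0,0,0],"twist":0}]'; python3 -c "
from h import *
togo([-36,-21,105])"
```

```text
clock: 11.68
tool_pos: [0.5517, 0.2342, 0.1077]
orientation: [-46.0, 90.0, 25.8]
force: [0.1, -1.7, 1.5]
opening: 0.0003
t 11.68 TCP in box mm [-36.6 -20.3 104.7] world target [0.552  0.2333 0.108 ] shift tool mm [-0.3 -0.6 -0.7] F box [ 0.61 -1.57  1.55] open 0.0003 j6 [ 41.7  19.3 -18.    0.  -52.7 -59.9]
tool y az 161.78 tool x [ 0.  0. -1.] rad off from box y (tool twist = -) 1.5705
```

```bash
python3 -m pendant '[{"claw":0,"linear":[0,0,0.5],"twist":0},{"claw":0,"linear":[0,0,0.5],"twist":0},{"claw":0,"linear":[0,0,0.5],"twist":0},{"claw":0,"linear":[0,0,0.5],"twist":0},{"claw":0,"linear":[0,0,0],"twist":0},{"claw":0,"linear":[0,0,0],"twist":0},{"claw":0,"linear":[0,0,0],"twist":0},{"claw":0,"linear":[0,0,0],"twist":0},{"claw":0,"linear":[0,0,0],"twist":0},{"claw":0,"linear":[0,0,0],"twist":0}]'; python3 -c "
from h import *
togo([-36,-21,105])"
```

```text
clock: 12.52
tool_pos: [0.5518, 0.2344, 0.1077]
orientation: [168.3, 89.8, -120.0]
force: [-1.0, -7.9, 5.2]
opening: -0.0001
t 12.52 TCP in box mm [-36.6 -20.  104.7] world target [0.552  0.2333 0.108 ] shift tool mm [-0.3 -0.6 -1. ] F box [ 1.57 -7.82  5.18] open -0.0001 j6 [ 41.7  19.4 -17.9   0.1 -52.9 -60. ]
tool y az 161.75 tool x [-0.001 -0.002 -1.   ] rad off from box y (tool twist = -) 1.57
```

```bash
python3 -m pendant '[{"claw":0,"linear":[0,0,0.5],"twist":0},{"claw":0,"linear":[0,0,0.5],"twist":0},{"claw":0,"linear":[0,0,0.5],"twist":0},{"claw":0,"linear":[0,0,0.5],"twist":0},{"claw":0,"linear":[0,0,0],"twist":0},{"claw":0,"linear":[0,0,0],"twist":0},{"claw":0,"linear":[0,0,0],"twist":0},{"claw":0,"linear":[0,0,0],"twist":0},{"claw":0,"linear":[0,0,0],"twist":0},{"claw":0,"linear":[0,0,0],"twist":0}]'; python3 -c "
from h import *
togo([-36,-21,105])"
```

```text
clock: 13.35
tool_pos: [0.5518, 0.2347, 0.1078]
orientation: [167.3, 89.7, -121.0]
force: [-2.4, -13.5, 9.2]
opening: 0.0003
t 13.35 TCP in box mm [-36.7 -19.7 104.8] world target [0.552  0.2333 0.108 ] shift tool mm [-0.2 -0.7 -1.3] F box [  1.93 -13.61   9.23] open 0.0003 j6 [ 41.8  19.5 -17.8   0.1 -53.1 -60.1]
tool y az 161.74 tool x [-0.003 -0.005 -1.   ] rad off from box y (tool twist = -) 1.5697
```

A hard stop at 13.6 N with no further travel: this is the last stop. Back off to the right, lift, and move well clear for a check.

```bash
python3 -m pendant '[{"claw":0,"linear":[0,0,-4],"twist":0},{"claw":0,"linear":[0,0,-8],"twist":0},{"claw":0,"linear":[0,0,-10],"twist":0},{"claw":0,"linear":[-20,0,0],"twist":0},{"claw":0,"linear":[-25,0,0],"twist":0},{"claw":0,"linear":[-25,0,0],"twist":0},{"claw":0,"linear":[-25,0,0],"twist":0},{"claw":0,"linear":[0,0,-30],"twist":0},{"claw":0,"linear":[0,0,-30],"twist":0},{"claw":0,"linear":[0,0,-30],"twist":0}]' && python3 -m pendant '[{"claw":0,"linear":[0,0,-30],"twist":0},{"claw":0,"linear":[0,0,-30],"twist":0},{"claw":0,"linear":[0,0,-30],"twist":0},{"claw":0,"linear":[0,0,-30],"twist":0},{"claw":0,"linear":[0,0,-30],"twist":0},{"claw":0,"linear":[0,0,-30],"twist":0},{"claw":0,"linear":[0,0,-30],"twist":0},{"claw":0,"linear":[0,0,-30],"twist":0},{"claw":0,"linear":[0,0,0],"twist":0},{"claw":0,"linear":[0,0,0],"twist":0}]'; python3 - <<'E'
from fit import *
togo([-36,-72,104])
im=[]
for n in('top','scene'):
    p,d=snapshot(n); np.savez(n+'3.npz',p=p,d=d)
    C,o,y,b=fit(n,p,d)
    if n=='top':
        r=cv2.minAreaRect((C[o][:,:2]*1000).astype(np.float32)); print(r)
    for nm,mm in(('org',o),('yel',y),('blk',b)):
        q=((C[mm]-BC)@B)*1000
        k=(abs(q[:,0])<60)&(abs(q[:,1])<85)&(q[:,2]<128); q=q[k]
        if len(q)>5: print(n,nm,len(q),np.percentile(q,[2,50,98],axis=0).round(1).tolist())
        if nm=='blk' and (q[:,2]>108).sum()>3: print('tab',np.percentile(q[q[:,2]>108],[5,50,95],axis=0).round(1).tolist())
    im.append(cv2.resize(p[170:310,170:350],None,fx=2.2,fy=2.2,interpolation=cv2.INTER_CUBIC))
cv2.imwrite('pics/s3.png',np.hstack(im)[:,:,::-1])
E
```

```text
clock: 14.18
tool_pos: [0.5172, 0.1309, 0.2027]
orientation: [-11.9, 89.9, 59.9]
force: [0.7, -0.6, -0.2]
opening: 0.0004
clock: 15.02
tool_pos: [0.4421, -0.0975, 0.2026]
orientation: [-38.0, 89.9, 33.7]
force: [-0.0, 0.3, -0.2]
opening: 0.0009
t 15.02 TCP in box mm [ -37.1 -369.6  199.6] world target [0.5361 0.1848 0.107 ] shift tool mm [ 9.590e+01 -1.000e-01  2.975e+02] F box [-0.12  0.31 -0.23] open 0.0009 j6 [ 12.6   0.2 -28.1  -0.  -61.7 -31. ]
tool y az 161.63 tool x [ 0.001  0.001 -1.   ] rad off from box y (tool twist = -) 1.5679
((592.8107299804688, 241.9666748046875), (164.5119171142578, 107.88983917236328), 70.70579528808594)
top org 1758 [[-52.6, -80.1, 84.0], [-15.2, -20.5, 89.3], [52.1, 80.5, 95.7]]
top yel 1080 [[-11.4, -47.4, 88.3], [17.9, 1.5, 93.7], [46.9, 49.9, 99.2]]
top blk 189 [[-43.6, -13.7, 95.7], [-30.0, 8.1, 100.3], [-15.7, 33.2, 124.9]]
tab [[-43.1, -9.2, 113.3], [-35.6, -6.7, 121.2], [-27.4, -1.8, 125.6]]
scene org 1026 [[-56.0, -75.4, 83.4], [-24.6, -8.1, 89.7], [48.0, 83.0, 96.7]]
scene yel 584 [[-12.6, -44.5, 88.5], [18.4, 3.9, 94.8], [46.3, 52.7, 102.1]]
```

View pics/s3.png

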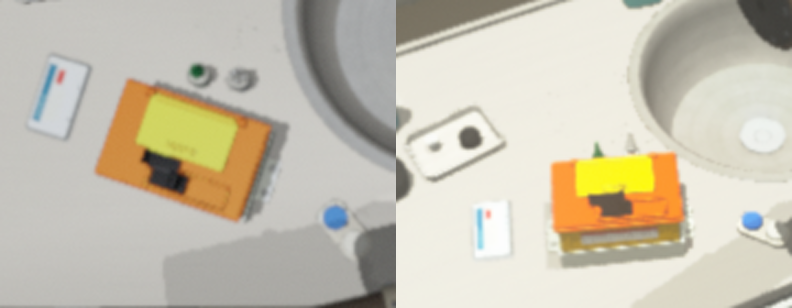

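The picture shows the flap flat, the lever at the left end with its bolt over the tongue (165,170 in the left crop), and the box and the other things where they were. The tab measures y = -6.7 mm, which puts the joint at about 0.041, so I'm handing in.

```bash
python3 -c "
from plant import *
print(close_job())"
```

```text
the job is handed in; nothing more can be done
None
```

The sharps box is shut and finally locked, and I handed the job in at about 15 s of robot time. I pressed the flap down with the closed fingertips, then pushed the lever left over both ridges to the last stop. After that I backed the arm off so it touched nothing.

Last checks:
- **Flap:** the fingertips stopped at z = 94.5 mm of the box with 12 N, which is its shut height. In the final pictures its face lies flat at about 94 mm.
- **Lever:** it came to a hard stop at 13.6 N. The final top picture puts the tab at y = -6.7 mm, a travel of about 41 mm, which is the last stop. The scene camera gave no reading of the tab, so that figure rests on the top camera alone.
- **Surroundings:** the lid's centre measured within about 1 mm and its turn within 1° of where they started. In the final pictures the gauze pack and both droppers look unmoved. The lens case was partly hidden by the arm, and I did not measure any of them or check the penlight.

No check failed. The largest wrist force I read was about 17 N, against the 120 N limit.

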